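# Seat a drawer front in the locating jig

### The job

Load the drawer front into the plywood locating jig: take it from the bench and lay it flat on the jig's bed, knob up, long edge facing the two dowels but clear of them and of the end stop. Push it squarely against both dowels at once and keep that push on for a moment; then, without leaving the dowels, slide it along until its end is fully home against the end stop, and keep that push on for a moment too. Push firmly but gently each time (about 5 to 10 N, never 25 N on a dowel or the stop), let go and leave it there with no gap at any of the three, and do not disturb the glue bottle, mallet and try square.

Things in the scene. Friction and masses are not known exactly. Their poses are not given: they have to be found in the camera images.
- knob_mid (a point): middle of the plain cylindrical wooden knob (diameter 28 mm, 26 mm high) that stands at the centre of the drawer front's upper face. The point is on the knob's axis, 13 mm above the board's upper face and 33 mm above its underside; axes are the board's: x across its width, y along its length, z up.
- drawer_front: the loose drawer front: flat wooden board 60 (x) x 180 (y) x 20 mm thick, about 0.2 kg, with the knob at the centre of its upper face; starts flat on the bench, knob up. Origin at the centre of its underside. It is the same turned half round: either long edge may go to the dowels.
- jig: fixed, waxed plywood bed of the locating jig, 160 (x) x 240 (y) x 18 mm thick; origin at the centre of its underside, its upper face 18 mm above. x points across the bed towards the two dowels, y along the bed towards the end stop. Seated, the drawer front's length lies along jig y, its centre at jig x = +9 mm (30 mm short of the dowels' faces at x = +39 mm).
- dowel_a: first upright wooden dowel, fixed in the bed, diameter 12 mm, standing 30 mm above the bed (10 mm above the laid drawer front); origin at the centre of its foot on the bed, at jig x = +45 mm, y = -55 mm; axes as the jig's
- dowel_b: second dowel, the same, at jig x = +45 mm, y = +55 mm
- end_stop: fixed wooden block at the +y end of the bed, 44 (x) x 20 (y) x 30 mm high, set anew each time (centre at jig y 97 to 112 mm, x = +9 mm); origin at the centre of its foot on the bed, axes as the jig's. Its working face looks to -y, 10 mm from its origin; seated, the drawer front's centre is 100 mm from its origin along -y.
- glue_bottle: white glue bottle, 56 mm diameter, 130 mm high, standing on the bench; bystander; origin at the centre of its foot
- mallet: wooden mallet lying on the bench, about 260 mm long, head 70 x 110 x 60 mm; bystander; origin under its neck, handle towards its -x, head towards its +x
- try_square: try square lying on the bench, stock 100 x 22 x 16 mm, steel blade 150 mm long; bystander; origin under the middle of the stock, blade towards its +y
Things that resemble listed ones, but are neither listed nor needed, are in the scene too. Of the things like the drawer_front, leave any that is blue or purple; of the rest the larger one is meant.

How it is judged (in metres and radians):
On the way, in this order (a step that is already met when the one before it is completed fails the run):
1. lying flat on the bed, the drawer front is pressed with at least 2 N on a dowel while its edge is home and square against both (within 1.5 mm and 0.015 rad) ((contact force between drawer_front and dowel_a above 2 N or contact force between drawer_front and dowel_b above 2 N) and x of drawer_front in the frame of jig above 0.0075 m and angle between the y axis of drawer_front and the y axis of jig, either way round below 0.015 rad and z of drawer_front in the frame of jig below 0.021 m), for 0.2 s.
2. still against the dowels (within 1.5 mm), it is pressed against the end stop with at least 2.5 N (contact force between drawer_front and end_stop above 2.5 N and x of drawer_front in the frame of jig above 0.0075 m and z of drawer_front in the frame of jig below 0.021 m), for 0.2 s.
At the end, for the whole second after the job is handed in: The drawer front lies flat on the jig's bed, knob up, at rest and released, its long edge within 1.5 mm of the dowels' faces and square to them within 0.02 rad, its end within 1.5 mm of the end stop's face (x of drawer_front in the frame of jig between 0.0075 and 0.0105 m and y of drawer_front in the frame of end_stop between -0.1015 and -0.0985 m and z of drawer_front in the frame of jig below 0.02 m and angle between the y axis of drawer_front and the y axis of jig, either way round below 0.02 rad and angle between drawer_front's own z axis and vertical below 0.03 rad and linear speed of drawer_front below 0.01 m/s); the robot touches nothing.
It fails at once if a dowel is loaded with more than 25 N (contact force between any of dowel_a, dowel_b and anything else above 25 N).
It fails at once if the end stop is loaded with more than 25 N (contact force between end_stop and anything else above 25 N).
It fails at once if a bystander is moved more than 30 mm (distance of any of glue_bottle, mallet, try_square from where it was at the start of the episode above 0.03 m).
It also fails if it takes over 66 s, if anything falls off the work surface, if the arm or the gripper's body presses on something with over 40 N, if the wrist force passes 120 N, or if a joint passes its speed limit or range.

### The arm

A 7-joint arm with a two-finger parallel gripper is mounted at the origin on the work surface. World frame = base frame: x ahead of the robot, y to its left, z up, the work surface at z = 0. Lengths are in m, angles in degrees, forces in N, time in s.
With the tool pointing down it reaches from about 0.425 to 0.875 m from the base axis. Payload 4.7 kg.
Tool frame: the origin (TCP) lies on the front face of the gripper's body, between the roots of the fingers; the fingertips stand 70 mm ahead of it and the grasp point (between the pads) lies 51 mm ahead of it; z points along the fingers, y is the direction in which the jaws open and shut (so a half turn about z gives the same grasp; the last joint's range is limited). The gripper opens to 87 mm and grips with 3 to 60 N. Pads are 19 mm wide; open, the fingers measure 117 mm over their backs; the gripper's body (75 mm by 190 mm) begins 51 mm behind the grasp point.
Start: joints at [-69.666, 18.392, -4.016, 83.108, 1.295, 78.541, -3.26], TCP at [0.217, 0.613, 0.292] pointing down, gripper open.
Joint ranges: [-163.93, 163.93], [-17.29, 119.83], [-79.2, 71.16], [3.27, 140.29], [-89.18, 269.18], [5.43, 117.66], [-154.24, 154.24]. Speed limits (degrees/s): [147.25, 147.25, 180, 180, 180, 180, 180].

### API

Orientations are given as [roll, pitch, yaw] about the fixed x, y, z axes, in that order (R = Rz(yaw) Ry(pitch) Rx(roll)).
In Python, from cell import env gives the robot as it stands.
- The arm moves only by the tool drive_tool, never from a script. Its argument "commands" is a list of rows, each a list of 7 numbers: the shift along the tool's x, y, z in cm, then the turn, a rotation vector about the tool's x, y, z in degrees, then the opening, from 0 (shut) to 1 (fully open). In form: [[tx, ty, tz, rx, ry, rz, hand], ...]. A call has 1 to 20 rows; each row shifts and turns the commanded pose from where the row before left it, along the tool's axes as they then stand; what a row does not reach is not made up. A row lasts 1/12 s, in which the tool goes at most 41.7 mm and 7.16 degrees, less where a joint would pass 70% of its speed; a pose out of reach is approached as far as the arm can. A call is refused whole if a number of a shift passes 4.17 or a number of a turn 7.16, either way. A call with a gripper value outside its range is refused whole. The fingers move at their own pace and stop on an object; "force" is the grip in N (left out, the last holds). Time passes only in rows, so rows that do not move let the fingers close. It gives the time, the measured TCP pose, the force and the opening at its end, in the units of the state.
- env.get_obs(): the state, without advancing time (a new reading comes with each control period).
- env.read_camera(name): name is "side" or "top" or "wrist"; returns a dict with "img" (480x640x3 uint8, blue, green, red), "mtx" (3x3 intrinsics, pixels), "pose" (4x4, takes a point from camera to world coordinates). Camera axes: x right, y down, z forward; pixel columns grow to the right and rows downward; lengths in m; the calibration is good to about 2 mm. A picture is of the moment at which its call begins. There is no depth.
- env.sign_off(): hands the job in, once; it reports no verdict.
The state is a dict: "time_s": time; "qpos": joint angles; "joint_velocities": joint speeds; "effort": joint torques, N m; "tool_pos": TCP position; "tool_rot": TCP orientation; "force": force on the tool from outside, world axes, zero at the start; "wrist_torque": the same for the moment, N m; "grip_width": finger opening in m.
Only numpy, scipy, OpenCV 4.12 (cv2) and the standard library are available. Lean on these libraries where they do the work, as an engineer would, in place of code of your own. Each camera call takes 0.05 s, during which the arm holds its last target.

## Working session

There is one attempt and no reset: what is moved stays moved. The work goes in short steps, Python scripts to look and compute and a tool call to move; the robot and the scene stay as the last step left them, time stands still between calls to the robot, and variables do not carry over. Pictures are saved under pics/ and viewed, and the job is handed in when it is done.

Besides the shell and the picture viewer there is one more tool, called after ">>>" in YAML: its name, and indented under it one key for each argument. drive_tool: Moves the arm, as the interface text tells. Its arguments: {"type":"object","properties":{"commands":{"type":"array"},"force":{"type":"number"}},"required":["commands"]}

```bash
mkdir -p pics; ls; python3 - <<'E'
from cell import env
import cv2
o=env.get_obs()
print(o)
for n in("top","side","wrist"):
    c=env.read_camera(n); cv2.imwrite(f"pics/{n}0.png",c["img"]); print(n,c["mtx"].tolist(),c["pose"].round(4).tolist())
E
```

```text
pics
{'time_s': 0.0, 'qpos': array([-69.66603351,  18.44244828,  -4.01703867,  83.1761576 ,
         1.29642429,  78.54111047,  -3.26200837]), 'joint_velocities': array([-0.01222822,  0.00322492,  0.01937208, -0.00164527,  0.03992546,
       -0.02875756, -0.02199044]), 'effort': array([-2.47029431e-05, -4.91283882e+01, -4.04010639e-01, -3.12530029e+01,
       -6.39976957e-02,  4.35311103e-02,  1.65071133e-04]), 'tool_pos': array([0.21714382, 0.61220139, 0.29111219]), 'tool_rot': array([-1.79885616e+02,  6.71981295e-03,  1.60475524e+02]), 'force': array([-0.02986686,  0.48606521, -0.19159002]), 'wrist_torque': array([0.01040039, 0.0136926 , 0.00326179]), 'grip_width': 0.08663040459110226}
top [[485.79509788150074, 0.0, 312.4139216572355], [0.0, 485.79509788150074, 233.7019482724795], [0.0, 0.0, 1.0]] [[-0.0085, -0.9785, 0.2061, 0.2188], [-1.0, 0.008, -0.0031, 0.0519], [0.0014, -0.2061, -0.9785, 1.4028], [0.0, 0.0, 0.0, 1.0]]
side [[445.81865064066136, 0.0, 320.53493174749406], [0.0, 445.81865064066136, 238.27384942877217], [0.0, 0.0, 1.0]] [[-0.9908, -0.0779, 0.1109, 0.3892], [-0.1346, 0.6609, -0.7383, 0.8213], [-0.0158, -0.7465, -0.6652, 0.7522], [0.0, 0.0, 0.0, 1.0]]
wrist [[403.3261909592564, 0.0, 316.9942954482041], [0.0, 403.3261909592564, 246.42604571270311], [0.0, 0.0, 1.0]] [[0.3327, 0.9026, 0.2732, 0.1419], [0.943, -0.318, -0.0978, 0.6396], [-0.0014, 0.2902, -0.957, 0.3831], [0.0, 0.0, 0.0, 1.0]]
```

View pics/top0.png

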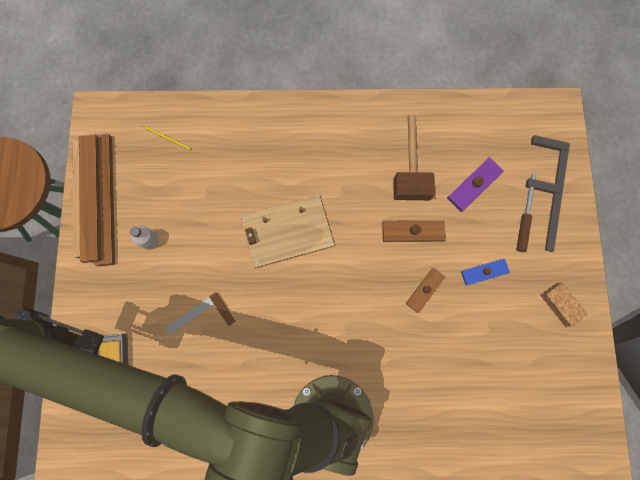

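View pics/side0.png

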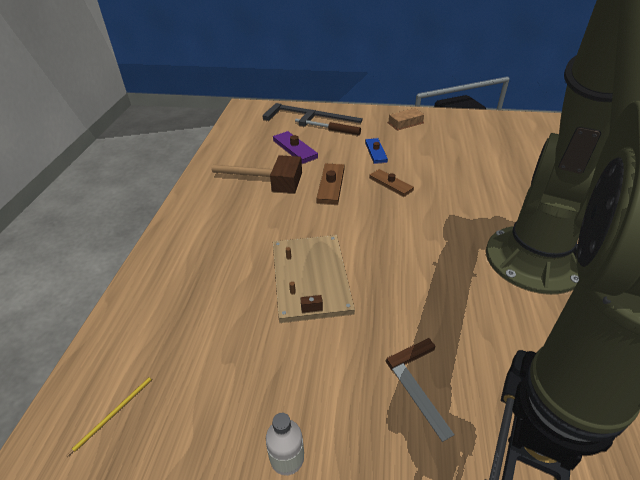

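View pics/wrist0.png

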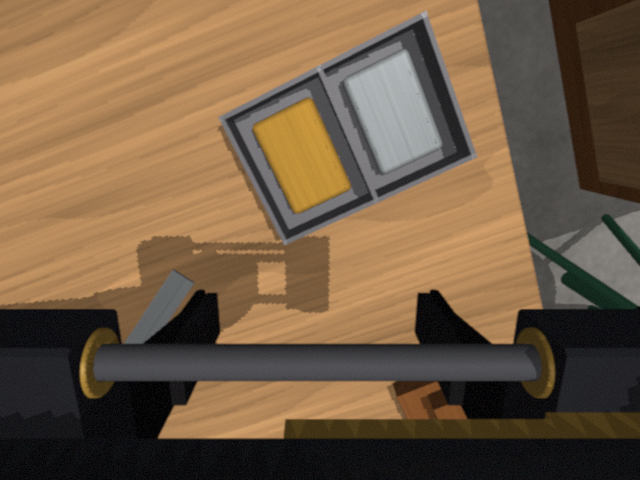

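Candidates in the top view are brown at (414,231), small brown at (426,290), blue at (485,272) and purple at (478,184). Leaving out blue and purple, the larger brown one at (414,231) is meant. I'll confirm that in an enlarged crop.

```bash
python3 - <<'E'
import cv2
a=cv2.imread("pics/top0.png")
cv2.imwrite("pics/crop_b.png",cv2.resize(a[150:330,370:530],None,fx=5,fy=5,interpolation=cv2.INTER_CUBIC)[:600,:800])
cv2.imwrite("pics/crop_j.png",cv2.resize(a[185:280,230:345],None,fx=6,fy=6,interpolation=cv2.INTER_CUBIC))
E
```

```text
(no output)
```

View pics/crop_b.png

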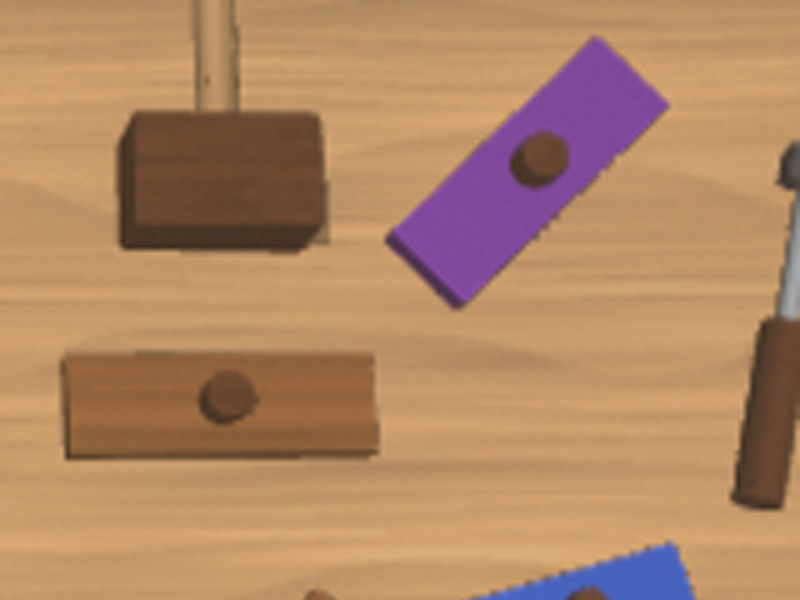

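View pics/crop_j.png

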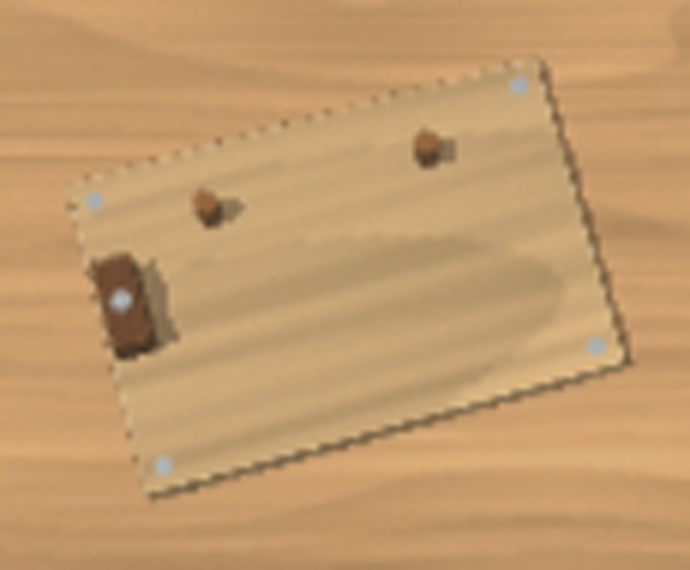

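The crop confirms it: plain brown board about 62 px (≈180 mm) long, upper-face corners in the crop near (64,353), (374,352), (379,453), (67,457). The jig crop shows bed corners (75,187), (539,62), (628,358), (150,490), with dowel tops near (426,147) and (206,202).

```bash
cat > h.py <<'E'
import numpy as np, cv2
from scipy.optimize import least_squares
def ray(mtx,pose,u,v,z):
    d=pose[:3,:3]@np.linalg.solve(mtx,[u,v,1]); o=pose[:3,3]; return (o+d*(z-o[2])/d[2])
def rect(P,L):  # fit pose x,y,yaw of local pts L to world P
    P=np.array(P)[:,:2];L=np.array(L,float)
    def f(q):
        c,s=np.cos(q[2]),np.sin(q[2]); return ((L@np.array([[c,s],[-s,c]])+q[:2])-P).ravel()
    r=min((least_squares(f,[*P.mean(0),a]) for a in(0,1.5,3,-1.5)),key=lambda r:r.cost)
    return r.x,f(r.x).reshape(-1,2)
E
python3 - <<'E'
from h import *
from cell import env
c=env.read_camera("top");M,T=c["mtx"],c["pose"]
b=[((u+.5)/5-.5+370,(v+.5)/5-.5+150) for u,v in[(64,353),(374,352),(379,453),(67,457)]]
P=[ray(M,T,u,v,.02) for u,v in b]
x,r=rect(P,[(30,90),(30,-90),(-30,-90),(-30,90)] and np.array([(30,90),(30,-90),(-30,-90),(-30,90)])/1e3)
print("board",x[:2],np.degrees(x[2]),(r*1e3).round(1).tolist())
k=[((u+.5)/5-.5+370,(v+.5)/5-.5+150) for u,v in[(231,393)]]
print("knobtop",ray(M,T,*k[0],.046))
f=lambda u,v,z:ray(M,T,(u+.5)/6-.5+230,(v+.5)/6-.5+185,z)
P=[f(75,187,.018),f(539,62,.018),f(628,358,.018),f(150,490,.018),f(426,146,.048),f(206,202,.048)]
L=np.array([(80,120),(80,-120),(-80,-120),(-80,120),(45,-55),(45,55)])/1e3
x,r=rect(P,L);print("jig",x[:2],np.degrees(x[2]),(r*1e3).round(1).tolist())
print("stop top",f(115,302,.048))
E
```

```text
board [ 0.51773643 -0.24808529] -0.07452985581789076 [[-0.9, -0.4], [-0.2, 1.1], [0.0, 0.2], [1.1, -1.0]]
knobtop [ 0.51823064 -0.2484755   0.046     ]
jig [0.5216241  0.12027258] 15.189787056485306 [[1.4, 3.6], [2.5, -0.3], [-2.8, -0.9], [-3.3, 0.8], [2.1, -2.0], [0.1, -1.2]]
stop top [0.50207542 0.22889281 0.048     ]
```

>>> drive_tool:
  commands:
    - [0, 0, 0, 0, 0, 7.05, 1]
    - [0, 0, 0, 0, 0, 7.05, 1]
    - [0, 0, 0, 0, 0, 7.05, 1]
    - [0, 0, 0, 0, 0, 7.05, 1]
    - [0, 0, 0, 0, 0, 7.05, 1]
    - [0, 0, 0, 0, 0, 7.05, 1]
    - [0, 0, 0, 0, 0, 7.05, 1]
    - [0, 0, 0, 0, 0, 7.05, 1]
    - [0, 0, 0, 0, 0, 7.05, 1]
    - [0, 0, 0, 0, 0, 7.05, 1]
    - [0, 2.5, 0, 0, 0, 0, 1]
    - [0, 2.5, 0, 0, 0, 0, 1]
    - [0, 2.5, 0, 0, 0, 0, 1]
    - [0, 2.5, 0, 0, 0, 0, 1]
  force: 30

```text
time_s: 1.37
tool_pos: [0.3181, 0.6125, 0.2921]
tool_rot: [180.0, 0.0, 90.0]
force: [0.2, 0.4, -0.4]
grip_width: 0.0872
```

>>> drive_tool:
  commands:
    - [-2.8, 1, 0, 0, 0, 0, 1]
    - [-2.8, 1, 0, 0, 0, 0, 1]
    - [-2.8, 1, 0, 0, 0, 0, 1]
    - [-2.8, 1, 0, 0, 0, 0, 1]
    - [-2.8, 1, 0, 0, 0, 0, 1]
    - [-2.8, 1, 0, 0, 0, 0, 1]
    - [-2.8, 1, 0, 0, 0, 0, 1]
    - [-2.8, 1, 0, 0, 0, 0, 1]
    - [-2.8, 1, 0, 0, 0, 0, 1]
    - [-2.8, 1, 0, 0, 0, 0, 1]
    - [-2.8, 1, 0, 0, 0, 0, 1]
    - [-2.8, 1, 0, 0, 0, 0, 1]
    - [-2.8, 1, 0, 0, 0, 0, 1]
    - [-2.8, 1, 0, 0, 0, 0, 1]
    - [-2.8, 1, 0, 0, 0, 0, 1]
    - [-2.8, 1, 0, 0, 0, 0, 1]
    - [-2.8, 1, 0, 0, 0, 0, 1]
    - [-2.8, 1, 0, 0, 0, 0, 1]
    - [-2.8, 1, 0, 0, 0, 0, 1]
    - [-2.8, 1, 0, 0, 0, 0, 1]

```text
time_s: 3.03
tool_pos: [0.5172, 0.0511, 0.2923]
tool_rot: [180.0, -0.0, 90.0]
force: [0.0, -0.5, -0.4]
grip_width: 0.0868
```

```bash
python3 - <<'E'
from cell import env
import cv2
c=env.read_camera("wrist"); cv2.imwrite("pics/w1.png",c["img"]);import pickle;pickle.dump(c,open("w1.pkl","wb"))
print(c["pose"].round(4).tolist())
E
```

```text
[[1.0, 0.0007, 0.002, 0.5168], [0.0013, -0.9575, -0.2884, 0.131], [0.0017, 0.2884, -0.9575, 0.3842], [0.0, 0.0, 0.0, 1.0]]
```

View pics/w1.png

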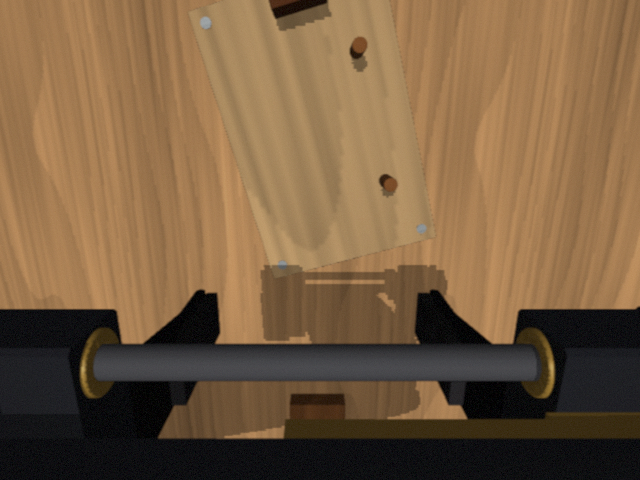

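The view shows dowels at (388,183) and (358,46) with the end stop cut off at the top. I'll back up 8 cm to see it all.

>>> drive_tool:
  commands:
    - [2, 0, 0, 0, 0, 0, 1]
    - [2, 0, 0, 0, 0, 0, 1]
    - [2, 0, 0, 0, 0, 0, 1]
    - [2, 0, 0, 0, 0, 0, 1]
    - [0, 0, 0, 0, 0, 0, 1]
    - [0, 0, 0, 0, 0, 0, 1]

```text
time_s: 3.58
tool_pos: [0.5167, 0.1336, 0.292]
tool_rot: [-180.0, 0.0, 90.1]
force: [0.3, -0.4, -0.4]
grip_width: 0.0874
```

```bash
python3 - <<'E'
from cell import env
import cv2
c=env.read_camera("wrist"); a=c["img"];import pickle;pickle.dump(c,open("w2.pkl","wb"))
print(c["pose"].round(4).tolist())
cv2.imwrite("pics/w2a.png",cv2.resize(a[0:200,170:437],None,fx=3,fy=3,interpolation=cv2.INTER_CUBIC))
cv2.imwrite("pics/w2b.png",cv2.resize(a[180:380,210:477],None,fx=3,fy=3,interpolation=cv2.INTER_CUBIC))
E
```

```text
[[1.0, 0.0034, 0.0021, 0.5162], [0.0038, -0.9572, -0.2894, 0.2137], [0.001, 0.2894, -0.9572, 0.3837], [0.0, 0.0, 0.0, 1.0]]
```

View pics/w2a.png

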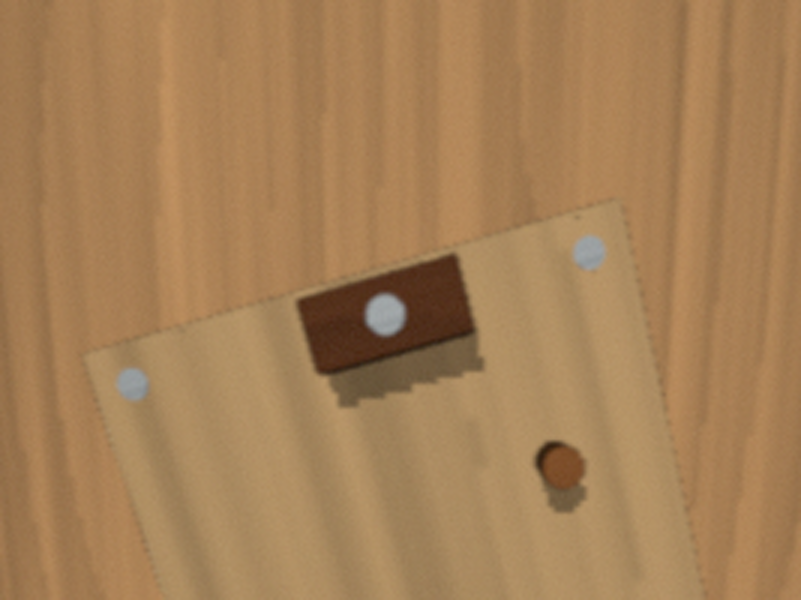

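View pics/w2b.png

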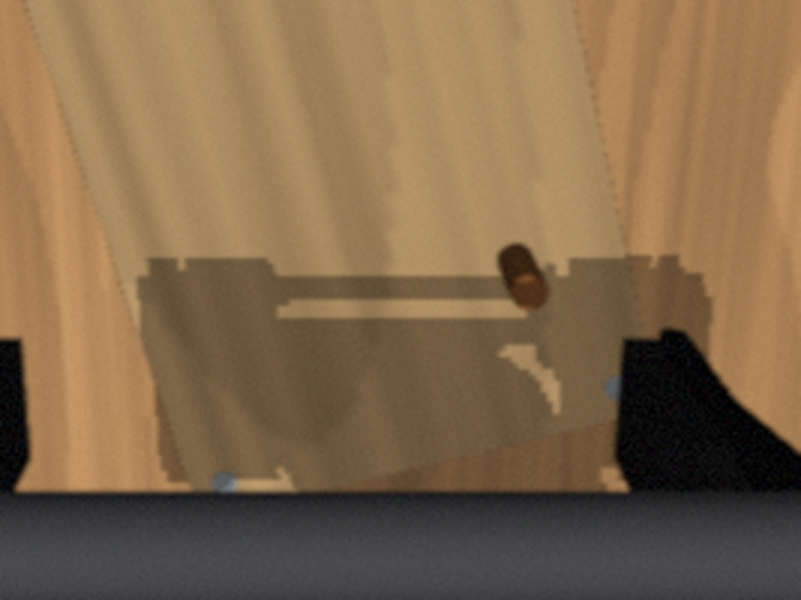

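```bash
python3 - <<'E'
from h import *
import pickle
c=pickle.load(open("w2.pkl","rb"));M,T=c["mtx"],c["pose"]
a=lambda u,v,z:ray(M,T,(u+.5)/3-.5+170,(v+.5)/3-.5,z)[:2]
b=lambda u,v,z:ray(M,T,(u+.5)/3-.5+210,(v+.5)/3-.5+180,z)[:2]
P=[a(84,354,.018),a(622,200,.018),a(562,467,.048),b(530,291,.048)]
L=np.array([(-80,120),(80,120),(45,55),(45,-55)])/1e3
E=[(b(25,0,.018),-.08),(b(135,318,.018),-.08),(b(577,0,.018),.08),(b(626,240,.018),.08)]
R=lambda q:np.array([[np.cos(q),-np.sin(q)],[np.sin(q),np.cos(q)]])
def f(q):
    r=[(R(q[2]).T@(p-q[:2])-l) for p,l in zip(P,L)]
    e=[(R(q[2]).T@(p-q[:2]))[0]-l for p,l in E]
    return np.r_[np.ravel(r),e]
s=least_squares(f,[.52,.12,.26]);q=s.x;print(q[:2],np.degrees(q[2]),(f(q)*1e3).round(1))
for p in[(298,300),(458,254),(474,330),(318,372),(386,314)]: print((R(q[2]).T@(a(*p,.048)-q[:2])*1e3).round(1))
E
```

```text
[0.52150996 0.1246157 ] 15.41921395323462 [ 0.9 -0.3 -0.6 -1.1 -1.   0.5 -0.6  0.9  0.2  0.7  0.4 -0. ]
[-12.6 115. ]
[ 30.7 114.9]
[29.9 95.8]
[-12.7  96.4]
[  8.7 105.7]
```

>>> drive_tool:
  commands:
    - [-2.4, 0, 0, 0, 0, 0, 1]
    - [-2.4, 0, 0, 0, 0, 0, 1]
    - [-2.4, 0, 0, 0, 0, 0, 1]
    - [-2.4, 0, 0, 0, 0, 0, 1]
    - [-2.4, 0, 0, 0, 0, 0, 1]
    - [-2.4, 0, 0, 0, 0, 0, 1]
    - [-2.4, 0, 0, 0, 0, 0, 1]
    - [-2.4, 0, 0, 0, 0, 0, 1]
    - [-2.4, 0, 0, 0, 0, 0, 1]
    - [-2.4, 0, 0, 0, 0, 0, 1]
    - [-2.4, 0, 0, 0, 0, 0, 1]
    - [-2.4, 0, 0, 0, 0, 0, 1]
    - [-2.4, 0, 0, 0, 0, 0, 1]
    - [-2.4, 0, 0, 0, 0, 0, 1]
    - [-2.4, 0, 0, 0, 0, 0, 1]
    - [-2.4, 0, 0, 0, 0, 0, 1]
    - [-2.4, 0, 0, 0, 0, 0, 1]
    - [-2.4, 0, 0, 0, 0, 0, 1]
    - [0, 0, 0, 0, 0, 0, 1]
    - [0, 0, 0, 0, 0, 0, 1]

```text
time_s: 5.3
tool_pos: [0.5151, -0.3024, 0.2924]
tool_rot: [-180.0, 0.1, 89.7]
force: [0.3, 0.8, -0.1]
grip_width: 0.0869
```

```bash
python3 - <<'E'
from cell import env
import cv2
c=env.read_camera("wrist"); a=c["img"];import pickle;pickle.dump(c,open("w3.pkl","wb"))
cv2.imwrite("pics/w3.png",cv2.resize(a[0:300,150:500],None,fx=2,fy=2,interpolation=cv2.INTER_CUBIC))
E
```

```text
(no output)
```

View pics/w3.png

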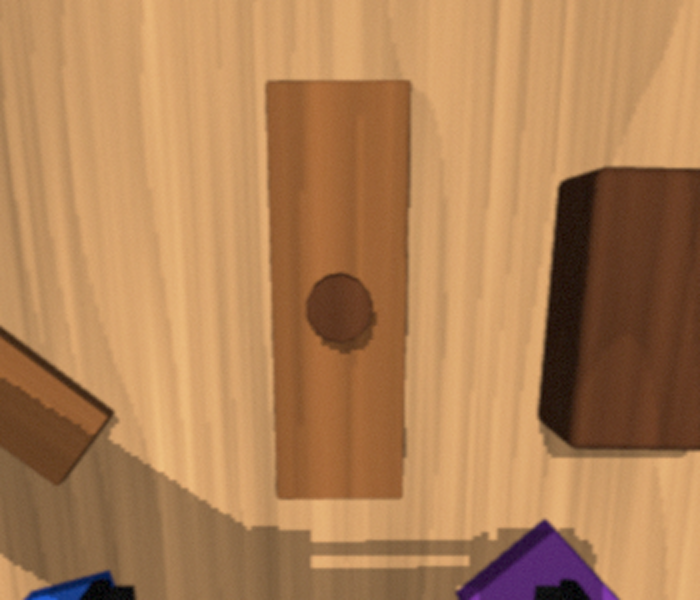

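```bash
python3 - <<'E'
from h import *
import pickle
from cell import env
c=pickle.load(open("w3.pkl","rb"));M,T=c["mtx"],c["pose"]
a=lambda u,v,z:ray(M,T,(u+.5)/2-.5+150,(v+.5)/2-.5,z)
x,r=rect([a(*p,.02) for p in[(267,82),(411,82),(402,497),(277,497)]],np.array([(-30,90),(30,90),(30,-90),(-30,-90)])/1e3)
print(x[:2],np.degrees(x[2]),(r*1e3).round(1).tolist()); print(a(340,307,.046))
o=env.get_obs();print(o["tool_pos"],o["tool_rot"])
E
```

```text
[ 0.51752481 -0.24567269] -0.10506009894355921 [[-0.6, 1.2], [0.6, 1.4], [0.5, -1.2], [-0.5, -1.4]]
[ 0.51765527 -0.24499649  0.046     ]
[ 0.51588909 -0.3005942   0.29222519] [-1.79981458e+02 -1.32345467e-02  8.98126441e+01]
```

>>> drive_tool:
  commands:
    - [1.8, 0.1, 0, 0, 0, 0, 1]
    - [1.8, 0, 0, 0, 0, 0, 1]
    - [1.9, 0, 0, 0, 0, 0, 1]
    - [0, 0, 2, 0, 0, 0, 1]
    - [0, 0, 2, 0, 0, 0, 1]
    - [0, 0, 2, 0, 0, 0, 1]
    - [0, 0, 2, 0, 0, 0, 1]
    - [0, 0, 2, 0, 0, 0, 1]
    - [0, 0, 2, 0, 0, 0, 1]
    - [0, 0, 2, 0, 0, 0, 1]
    - [0, 0, 2, 0, 0, 0, 1]
    - [0, 0, 1.5, 0, 0, 0, 1]
    - [0, 0, 1, 0, 0, 0, 1]
    - [0, 0, 0.5, 0, 0, 0, 1]
    - [0, 0, 0.5, 0, 0, 0, 1]
    - [0, 0, 0, 0, 0, 0, 1]
    - [0, 0, 0, 0, 0, 0, 1]
    - [0, 0, 0, 0, 0, 0, 1]

```text
time_s: 6.85
tool_pos: [0.5185, -0.2447, 0.0982]
tool_rot: [179.9, 0.0, 90.0]
force: [-0.2, -0.5, -0.3]
grip_width: 0.087
```

```bash
python3 - <<'E'
from cell import env
import cv2
c=env.read_camera("side"); a=c["img"]
cv2.imwrite("pics/s4.png",cv2.resize(a[80:260,200:450],None,fx=3,fy=3,interpolation=cv2.INTER_CUBIC))
o=env.get_obs();print(o["tool_pos"],o["tool_rot"],o["force"])
E
```

```text
[ 0.51843715 -0.24469788  0.09811152] [1.79911352e+02 1.17822714e-02 8.99772175e+01] [-0.85499714  0.25675367 -0.9087882 ]
```

View pics/s4.png

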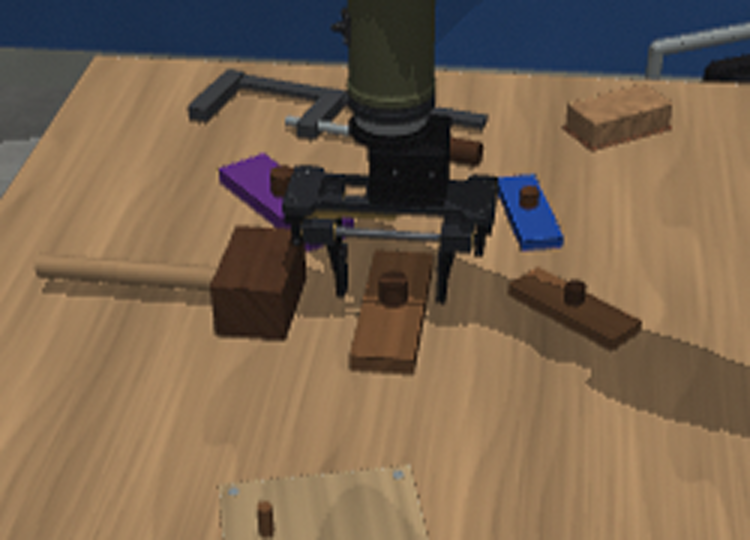

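The fingers straddle the knob at crop (393,285), clear of the mallet.

>>> drive_tool:
  commands:
    - [0, 0, 0.3, 0, 0, 0, 1]
    - [0, 0, 0, 0, 0, 0, 0]
    - [0, 0, 0, 0, 0, 0, 0]
    - [0, 0, 0, 0, 0, 0, 0]
    - [0, 0, 0, 0, 0, 0, 0]
    - [0, 0, 0, 0, 0, 0, 0]
    - [0, 0, 0, 0, 0, 0, 0]
    - [0, 0, 0, 0, 0, 0, 0]
    - [0, 0, 0, 0, 0, 0, 0]
    - [0, 0, 0, 0, 0, 0, 0]
    - [0, 0, 0, 0, 0, 0, 0]
  force: 35

```text
time_s: 7.82
tool_pos: [0.5179, -0.2445, 0.0943]
tool_rot: [-180.0, -0.0, 90.0]
force: [0.3, -0.5, -0.5]
grip_width: 0.0284
```

>>> drive_tool:
  commands:
    - [0, 0, -0.5, 0, 0, 0, 0]
    - [0, 0, -1, 0, 0, 0, 0]
    - [0, 0, -1.5, 0, 0, 0, 0]
    - [0, 0, -1.5, 0, 0, 0, 0]
    - [0, 0, -1.5, 0, 0, 0, 0]
    - [0, 0, -1.5, 0, 0, 0, 0]
    - [0, 0, -1.5, 0, 0, 0, 0]
    - [0, 0, -1, 0, 0, 0, 0]
    - [0, 0, 0, 0, 0, 0, 0]
    - [0, 0, 0, 0, 0, 0, 0]
    - [0, 0, 0, 0, 0, 0, 0]

```text
time_s: 8.73
tool_pos: [0.5175, -0.2442, 0.1935]
tool_rot: [-179.9, -0.0, 90.0]
force: [0.2, 0.6, -2.5]
grip_width: 0.0272
```

```bash
python3 - <<'E'
from cell import env
import cv2,numpy as np
c=env.read_camera("side"); a=c["img"]
cv2.imwrite("pics/s5.png",cv2.resize(a[80:260,200:450],None,fx=3,fy=3,interpolation=cv2.INTER_CUBIC))
o=env.get_obs();print(o["tool_pos"],o["tool_rot"],o["force"],o["grip_width"])
t=np.radians(15.4);R=np.array([[np.cos(t),-np.sin(t)],[np.sin(t),np.cos(t)]])
print(np.array([.5215,.1246])+R@[-.006,-.012])
E
```

```text
[ 0.51734623 -0.24413438  0.19328661] [-1.79906190e+02 -3.15988021e-02  8.99817937e+01] [-0.93053572  0.56278706 -1.33464257] 0.02690909370693788
[0.5189021  0.11143752]
```

View pics/s5.png

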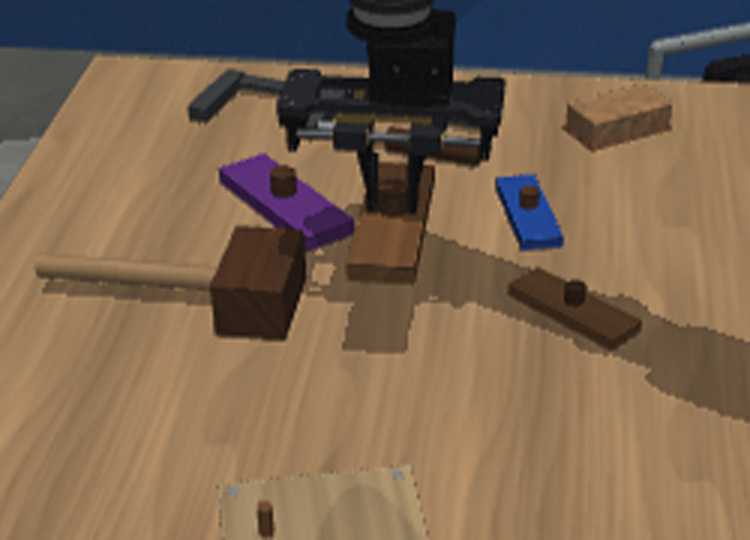

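>>> drive_tool:
  commands:
    - [0.8, 0, 0, 0, 0, 0, 0]
    - [1.5, 0, 0, 0, 0, 0, 0]
    - [2, 0, 0, 0, 0, 0, 0]
    - [2, 0, 0, 0, 0, 0, 0]
    - [2, 0, 0, 0, 0, 0, 0]
    - [2, 0, 0, 0, 0, 0, 0]
    - [2.2, 0, 0, 0, 0, 0, 0]
    - [2.2, 0, 0, 0, 0, 0, 0]
    - [2.2, 0, 0, 0, 0, 0, 0]
    - [2.2, 0, 0, 0, 0, 0, 0]
    - [2.2, 0, 0, 0, 0, 0, 0]
    - [2.2, 0, 0, 0, 0, 0, 0]
    - [2.2, 0, 0, 0, 0, 0, 0]
    - [2, 0, 0, 0, 0, 0, 0]
    - [2, 0, 0, 0, 0, 0, 0]
    - [2, 0, 0, 0, 0, 0, 0]
    - [2, 0, 0, 0, 0, 0, 0]
    - [1.2, 0, 0, 0, 0, 0, 0]
    - [0.6, 0, 0, 0, 0, 0, 0]
    - [0, 0, 0, 0, 0, 0, 0]

```text
time_s: 10.45
tool_pos: [0.5176, 0.1119, 0.1938]
tool_rot: [-180.0, 0.0, 90.1]
force: [0.1, -0.2, -1.5]
grip_width: 0.0271
```

>>> drive_tool:
  commands:
    - [0, 0.1, 0, 0, 0, -3, 0]
    - [0, 0, 0, 0, 0, -3, 0]
    - [0, 0, 0, 0, 0, -3, 0]
    - [0, 0, 0, 0, 0, -3, 0]
    - [0, 0, 0, 0, 0, -2.4, 0]
    - [0, 0, 0, 0, 0, -1, 0]
    - [0, 0, 0, 0, 0, 0, 0]
    - [0, 0, 0, 0, 0, 0, 0]
    - [0, 0, 0, 0, 0, 0, 0]

```text
time_s: 11.2
tool_pos: [0.5191, 0.11, 0.1943]
tool_rot: [180.0, 0.0, 105.3]
force: [1.2, -0.3, -2.1]
grip_width: 0.0271
```

```bash
python3 - <<'E'
from cell import env
import cv2,numpy as np,pickle
D={}
for n in("wrist","side","top"):
    D[n]=env.read_camera(n)
a=D["wrist"]["img"]; cv2.imwrite("pics/w6.png",cv2.resize(a[0:400,80:560],None,fx=1.5,fy=1.5,interpolation=cv2.INTER_CUBIC))
a=D["side"]["img"]; cv2.imwrite("pics/s6.png",cv2.resize(a[150:350,200:450],None,fx=3,fy=3,interpolation=cv2.INTER_CUBIC))
pickle.dump(D,open("d6.pkl","wb"))
o=env.get_obs();print(o["tool_pos"],o["tool_rot"],o["force"],o["grip_width"])
E
```

```text
[0.51906451 0.11035521 0.19426777] [1.79998147e+02 3.28731730e-03 1.05345747e+02] [ 0.09471926  0.0210297  -1.27891174] 0.027340771604145653
```

View pics/w6.png

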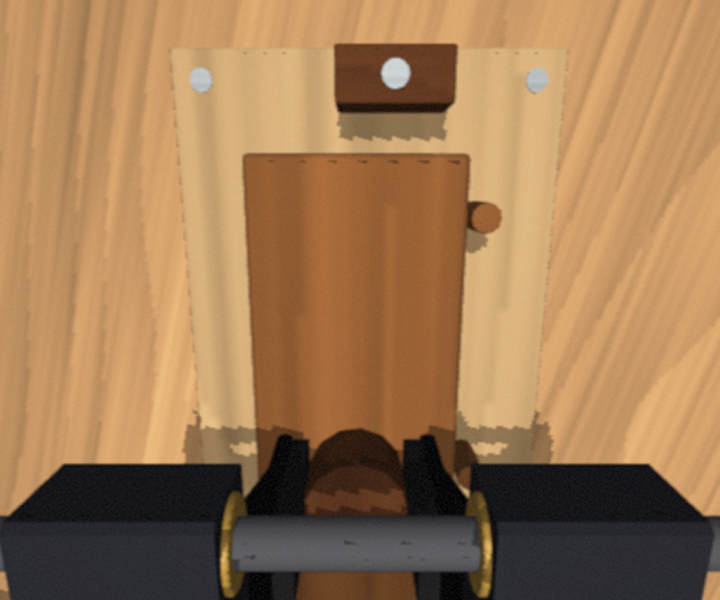

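View pics/s6.png

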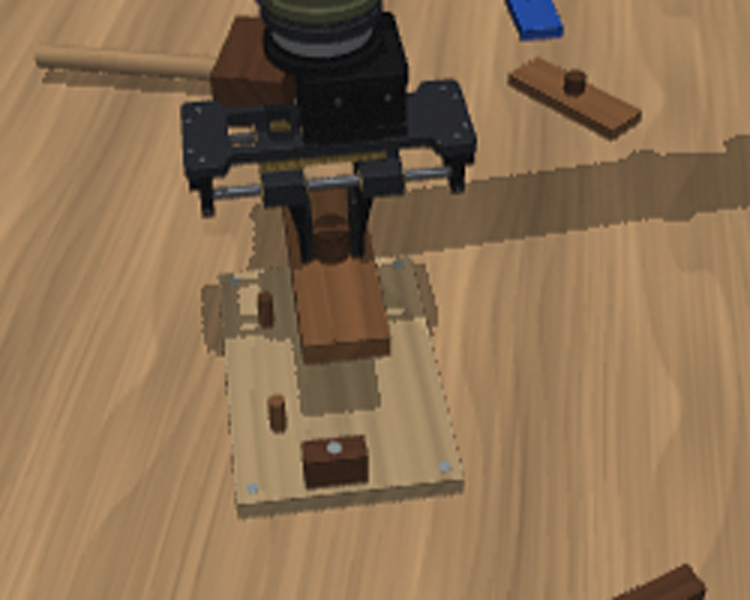

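The board hangs level and square to the bed, its +x edge left of the dowels, its end short of the stop at crop (395,75). Next I lower it.

>>> drive_tool:
  commands:
    - [0, 0, 1, 0, 0, 0, 0]
    - [0, 0, 1.5, 0, 0, 0, 0]
    - [0, 0, 1.5, 0, 0, 0, 0]
    - [0, 0, 1.5, 0, 0, 0, 0]
    - [0, 0, 1, 0, 0, 0, 0]
    - [0, 0, 0.5, 0, 0, 0, 0]
    - [0, 0, 0.3, 0, 0, 0, 0]
    - [0, 0, 0.2, 0, 0, 0, 0]
    - [0, 0, 0, 0, 0, 0, 0]
    - [0, 0, 0, 0, 0, 0, 0]
    - [0, 0, 0, 0, 0, 0, 0]

```text
time_s: 12.27
tool_pos: [0.5195, 0.1106, 0.1199]
tool_rot: [179.9, -0.0, 105.4]
force: [0.5, 0.4, -2.4]
grip_width: 0.0274
```

```bash
cat > look.py <<'E'
from cell import env
import cv2,sys
n=sys.argv[1]
a=env.read_camera("wrist")["img"]; cv2.imwrite(f"pics/w{n}.png",cv2.resize(a[0:400,80:560],None,fx=1.5,fy=1.5,interpolation=cv2.INTER_CUBIC))
o=env.get_obs();print(o["tool_pos"],o["tool_rot"],o["force"],o["grip_width"])
E
python3 look.py 7
```

```text
[0.51947238 0.11062585 0.11988501] [ 1.79927655e+02 -1.75861402e-02  1.05373487e+02] [ 0.25133808  0.54789824 -1.33845316] 0.027247406816186773
```

View pics/w7.png

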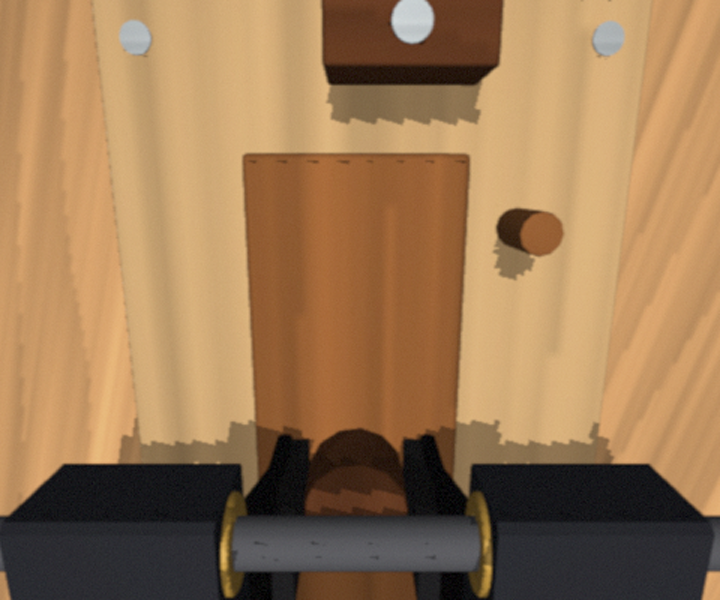

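>>> drive_tool:
  commands:
    - [0, 0, 0.15, 0, 0, 0, 0]
    - [0, 0, 0.15, 0, 0, 0, 0]
    - [0, 0, 0.15, 0, 0, 0, 0]
    - [0, 0, 0.1, 0, 0, 0, 0]
    - [0, 0, 0.1, 0, 0, 0, 0]
    - [0, 0, 0, 0, 0, 0, 0]
    - [0, 0, 0, 0, 0, 0, 0]

```text
time_s: 12.9
tool_pos: [0.519, 0.1104, 0.1127]
tool_rot: [-180.0, 0.0, 105.4]
force: [-0.1, 0.0, -1.7]
grip_width: 0.0272
```

>>> drive_tool:
  commands:
    - [0, 0, 0.1, 0, 0, 0, 0]
    - [0, 0, 0, 0, 0, 0, 0]
    - [0, 0, 0, 0, 0, 0, 0]

```text
time_s: 13.15
tool_pos: [0.5193, 0.1105, 0.1122]
tool_rot: [180.0, -0.0, 105.4]
force: [-1.3, 0.1, 2.5]
grip_width: 0.0267
```

>>> drive_tool:
  commands:
    - [0, 0.2, 0, 0, 0, 0, 0]
    - [0, 0.3, 0, 0, 0, 0, 0]
    - [0, 0.3, 0, 0, 0, 0, 0]
    - [0, 0.2, 0, 0, 0, 0, 0]
    - [0, 0.1, 0, 0, 0, 0, 0]
    - [0, 0, 0, 0, 0, 0, 0]
    - [0, 0, 0, 0, 0, 0, 0]

```text
time_s: 13.73
tool_pos: [0.5304, 0.1136, 0.1122]
tool_rot: [179.9, -0.0, 105.4]
force: [-1.9, 0.3, 5.0]
grip_width: 0.0268
```

>>> drive_tool:
  commands:
    - [0, 0.1, 0, 0, 0, 0, 0]
    - [0, 0, 0, 0, 0, 0, 0]
    - [0, 0.1, 0, 0, 0, 0, 0]
    - [0, 0, 0, 0, 0, 0, 0]
    - [0, 0, 0, 0, 0, 0, 0]

```text
time_s: 14.15
tool_pos: [0.5322, 0.1141, 0.1122]
tool_rot: [180.0, 0.0, 105.4]
force: [-1.9, -0.4, 5.8]
grip_width: 0.0271
```

```bash
python3 look.py 8
```

```text
[0.53222042 0.11411115 0.11220578] [ 1.79948434e+02 -3.46358768e-03  1.05376861e+02] [-1.88512245 -0.48600643  5.34081157] 0.02759641790186474
```

View pics/w8.png

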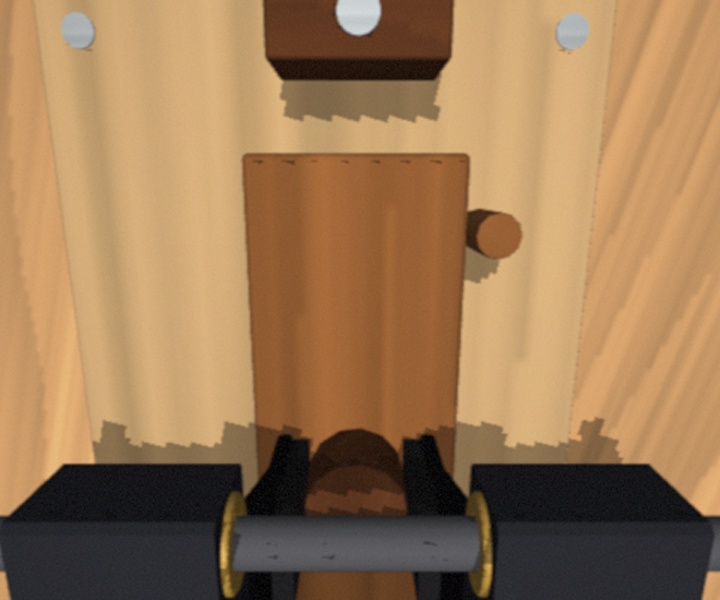

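>>> drive_tool:
  commands:
    - [0, 0, -0.04, 0, 0, 0, 0]
    - [0, 0.05, 0, 0, 0, 0, 0]
    - [0, 0, 0, 0, 0, 0, 0]
    - [0, 0, 0, 0, 0, 0, 0]

```text
time_s: 14.53
tool_pos: [0.5323, 0.1141, 0.1122]
tool_rot: [180.0, 0.0, 105.4]
force: [-0.2, 0.2, 1.9]
grip_width: 0.027
```

>>> drive_tool:
  commands:
    - [0, 0.05, 0, 0, 0, 0, 0]
    - [0, 0, 0, 0, 0, 0, 0]
    - [0, 0, 0, 0, 0, 0, 0]

```text
time_s: 14.78
tool_pos: [0.5326, 0.1142, 0.1122]
tool_rot: [180.0, -0.0, 105.4]
force: [-1.8, -0.5, 3.5]
grip_width: 0.0273
```

>>> drive_tool:
  commands:
    - [0, 0.05, 0, 0, 0, 0, 0]
    - [0, 0, 0, 0, 0, 0, 0]
    - [0, 0, 0, 0, 0, 0, 0]

```text
time_s: 15.03
tool_pos: [0.5328, 0.1142, 0.1122]
tool_rot: [-180.0, -0.0, 105.4]
force: [-3.2, -1.2, 4.2]
grip_width: 0.0271
```

>>> drive_tool:
  commands:
    - [0, 0.05, 0, 0, 0, 0, 0]
    - [0, 0, 0, 0, 0, 0, 0]
    - [0, 0, 0, 0, 0, 0, 0]

```text
time_s: 15.28
tool_pos: [0.5329, 0.1143, 0.1122]
tool_rot: [-179.9, -0.0, 105.4]
force: [-3.3, -0.5, 6.3]
grip_width: 0.027
```

>>> drive_tool:
  commands:
    - [0, 0.05, 0, 0, 0, 0, 0]
    - [0, 0, 0, 0, 0, 0, 0]
    - [0, 0, 0, 0, 0, 0, 0]

```text
time_s: 15.53
tool_pos: [0.533, 0.1143, 0.1122]
tool_rot: [-179.8, -0.0, 105.4]
force: [-4.7, -0.9, 7.4]
grip_width: 0.0273
```

>>> drive_tool:
  commands:
    - [0, 0.05, -0.03, 0, 0, 0, 0]
    - [0, 0, 0, 0, 0, 0, 0]
    - [0, 0.05, 0, 0, 0, 0, 0]
    - [0, 0, 0, 0, 0, 0, 0]
    - [0, 0, 0, 0, 0, 0, 0]

```text
time_s: 15.95
tool_pos: [0.5331, 0.1143, 0.1122]
tool_rot: [-179.7, -0.0, 105.4]
force: [-8.0, -2.2, 10.4]
grip_width: 0.0271
```

>>> drive_tool:
  commands:
    - [0, 0.05, -0.02, 0, 0, 0, 0]
    - [0, 0, 0, 0, 0, 0, 0]
    - [0, 0, 0, 0, 0, 0, 0]
    - [0, 0, 0, 0, 0, 0, 0]
    - [0, 0, 0, 0, 0, 0, 0]

```text
time_s: 16.37
tool_pos: [0.5332, 0.1143, 0.1123]
tool_rot: [-179.7, -0.0, 105.4]
force: [-7.4, -2.6, 8.4]
grip_width: 0.0273
```

```bash
python3 look.py 9; python3 - <<'E'
from cell import env
import cv2
a=env.read_camera("side")["img"]; cv2.imwrite("pics/s9.png",cv2.resize(a[190:340,240:390],None,fx=4,fy=4,interpolation=cv2.INTER_CUBIC))
E
```

```text
[0.53324439 0.11431427 0.11226958] [-1.79669174e+02 -3.59387651e-02  1.05360807e+02] [-8.69030738 -1.79520929  8.82881866] 0.02695760483999999
```

View pics/w9.png

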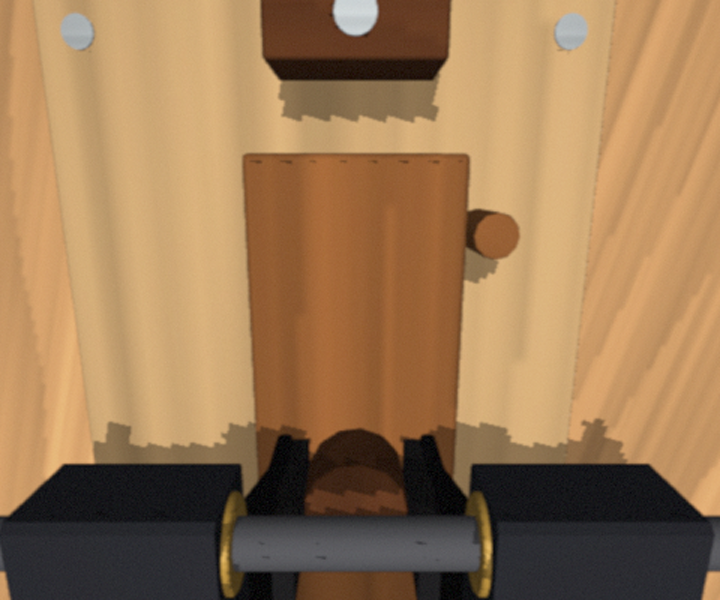

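View pics/s9.png

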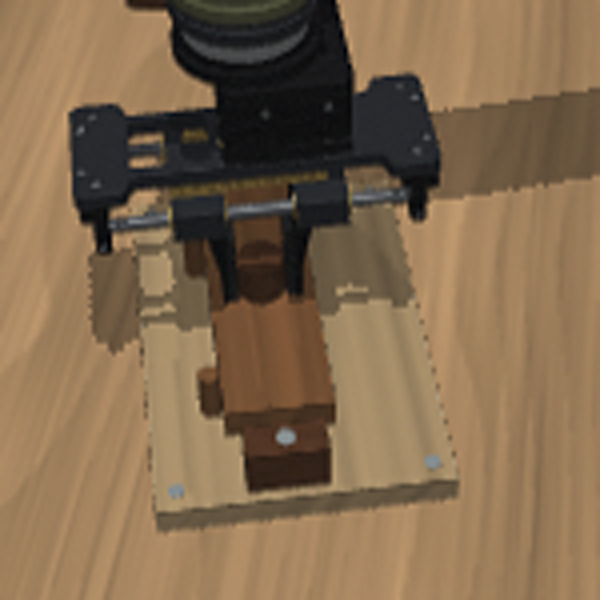

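```bash
python3 - <<'E'
from cell import env
o=env.get_obs();print(o["wrist_torque"],o["force"],o["time_s"])
from h import *
# precise squareness: edge fits in wrist image
c=env.read_camera("wrist");a=c["img"];M,T=c["mtx"],c["pose"]
cv2.imwrite("pics/w10a.png",cv2.resize(a[40:340,370:470],None,fx=2,fy=2,interpolation=cv2.INTER_CUBIC))
cv2.imwrite("pics/w10.png",cv2.resize(a[90:190,230:420],None,fx=4,fy=4,interpolation=cv2.INTER_CUBIC))
o=env.get_obs();print(o["wrist_torque"],o["force"])
E
```

```text
[-0.55142193  1.68650178 -0.05069954] [-7.87455072 -1.51724504  9.31711664] 16.4667
[-0.52290396  1.68057502 -0.06811846] [-7.59578961 -1.59199337  9.47207396]
```

View pics/w10a.png

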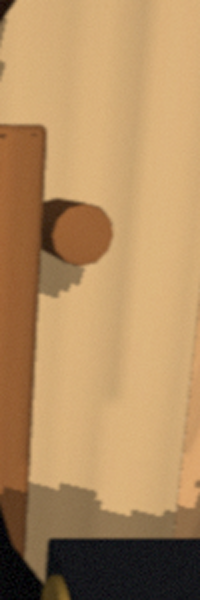

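Yaw moment is only −0.06 N·m at 8 N push, so both dowels are bearing. Now I slide along the dowels, easing the downward load a little.

>>> drive_tool:
  commands:
    - [0, 0, -0.03, 0, 0, 0, 0]
    - [0.1, 0, 0, 0, 0, 0, 0]
    - [0.15, 0, 0, 0, 0, 0, 0]
    - [0.15, 0, 0, 0, 0, 0, 0]
    - [0.15, 0, 0, 0, 0, 0, 0]
    - [0.15, 0, 0, 0, 0, 0, 0]
    - [0.1, 0, 0, 0, 0, 0, 0]
    - [0.1, 0, 0, 0, 0, 0, 0]
    - [0, 0, 0, 0, 0, 0, 0]
    - [0, 0, 0, 0, 0, 0, 0]

```text
time_s: 17.35
tool_pos: [0.5314, 0.121, 0.1123]
tool_rot: [-179.7, 0.1, 105.3]
force: [-5.7, -5.3, 7.5]
grip_width: 0.027
```

```bash
python3 look.py 11
```

```text
[0.53142296 0.12100907 0.11228737] [-1.79690123e+02  1.25443594e-01  1.05299518e+02] [-5.36529505 -5.42992853  6.87869448] 0.027247533783271858
```

View pics/w11.png

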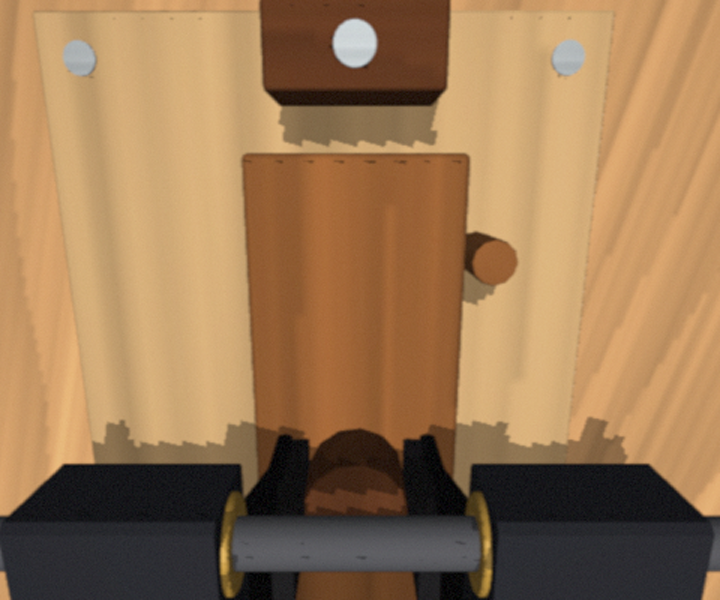

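>>> drive_tool:
  commands:
    - [0.1, 0, 0, 0, 0, 0, 0]
    - [0.15, 0, 0, 0, 0, 0, 0]
    - [0.15, 0, 0, 0, 0, 0, 0]
    - [0.15, 0, 0, 0, 0, 0, 0]
    - [0.15, 0, 0, 0, 0, 0, 0]
    - [0.1, 0, 0, 0, 0, 0, 0]
    - [0.05, 0, 0, 0, 0, 0, 0]
    - [0, 0, 0, 0, 0, 0, 0]
    - [0, 0, 0, 0, 0, 0, 0]

```text
time_s: 18.15
tool_pos: [0.5292, 0.1292, 0.1123]
tool_rot: [-179.7, 0.1, 105.3]
force: [-5.5, -6.1, 5.9]
grip_width: 0.0269
```

```bash
python3 look.py 12
```

```text
[0.52917414 0.1291589  0.11228278] [-1.79685924e+02  1.29883736e-01  1.05293695e+02] [-5.27200797 -5.48627722  5.74654792] 0.02748404487204532
```

View pics/w12.png

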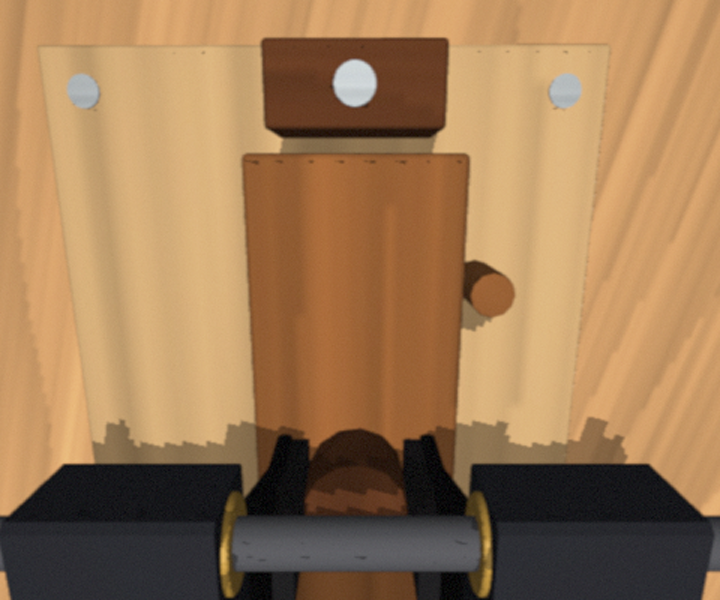

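>>> drive_tool:
  commands:
    - [0.1, 0, 0, 0, 0, 0, 0]
    - [0, 0, 0, 0, 0, 0, 0]
    - [0.05, 0, 0, 0, 0, 0, 0]
    - [0, 0, 0, 0, 0, 0, 0]
    - [0, 0, 0, 0, 0, 0, 0]

```text
time_s: 18.62
tool_pos: [0.5288, 0.1305, 0.1123]
tool_rot: [-179.7, 0.1, 105.3]
force: [-5.0, -6.8, 6.8]
grip_width: 0.0272
```

>>> drive_tool:
  commands:
    - [0.05, 0, 0, 0, 0, 0, 0]
    - [0, 0, 0, 0, 0, 0, 0]
    - [0, 0, 0, 0, 0, 0, 0]

```text
time_s: 18.87
tool_pos: [0.5287, 0.1309, 0.1123]
tool_rot: [-179.7, 0.1, 105.3]
force: [-5.8, -5.7, 7.0]
grip_width: 0.027
```

>>> drive_tool:
  commands:
    - [0.05, 0, 0, 0, 0, 0, 0]
    - [0, 0, 0, 0, 0, 0, 0]
    - [0, 0, 0, 0, 0, 0, 0]

```text
time_s: 19.12
tool_pos: [0.5285, 0.1315, 0.1123]
tool_rot: [-179.7, 0.1, 105.3]
force: [-5.3, -5.8, 6.9]
grip_width: 0.0269
```

>>> drive_tool:
  commands:
    - [0.05, 0, 0, 0, 0, 0, 0]
    - [0, 0, 0, 0, 0, 0, 0]
    - [0, 0, 0, 0, 0, 0, 0]

```text
time_s: 19.37
tool_pos: [0.5284, 0.1319, 0.1123]
tool_rot: [-179.7, 0.1, 105.3]
force: [-6.5, -6.0, 6.1]
grip_width: 0.0273
```

>>> drive_tool:
  commands:
    - [0.05, 0, 0, 0, 0, 0, 0]
    - [0, 0, 0, 0, 0, 0, 0]
    - [0, 0, 0, 0, 0, 0, 0]

```text
time_s: 19.62
tool_pos: [0.5283, 0.1324, 0.1123]
tool_rot: [-179.7, 0.1, 105.3]
force: [-6.2, -5.6, 6.7]
grip_width: 0.0273
```

>>> drive_tool:
  commands:
    - [0.05, 0, 0, 0, 0, 0, 0]
    - [0, 0, 0, 0, 0, 0, 0]
    - [0, 0, 0, 0, 0, 0, 0]

```text
time_s: 19.87
tool_pos: [0.5282, 0.1329, 0.1123]
tool_rot: [-179.7, 0.1, 105.3]
force: [-5.6, -5.9, 6.6]
grip_width: 0.0271
```

>>> drive_tool:
  commands:
    - [0.05, 0, 0, 0, 0, 0, 0]
    - [0, 0, 0, 0, 0, 0, 0]
    - [0, 0, 0, 0, 0, 0, 0]

```text
time_s: 20.12
tool_pos: [0.528, 0.1334, 0.1123]
tool_rot: [-179.7, 0.1, 105.3]
force: [-6.2, -5.8, 6.6]
grip_width: 0.027
```

```bash
python3 look.py 13; python3 -c "
import cv2;a=cv2.imread('pics/w13.png');cv2.imwrite('pics/w13c.png',cv2.resize(a[40:340,200:600],None,fx=2,fy=2))"
```

```text
[0.52801639 0.13337129 0.11226665] [-1.79684870e+02  1.39371305e-01  1.05290175e+02] [-5.61446526 -6.65822326  6.92536038] 0.027129618382281964
```

View pics/w13c.png

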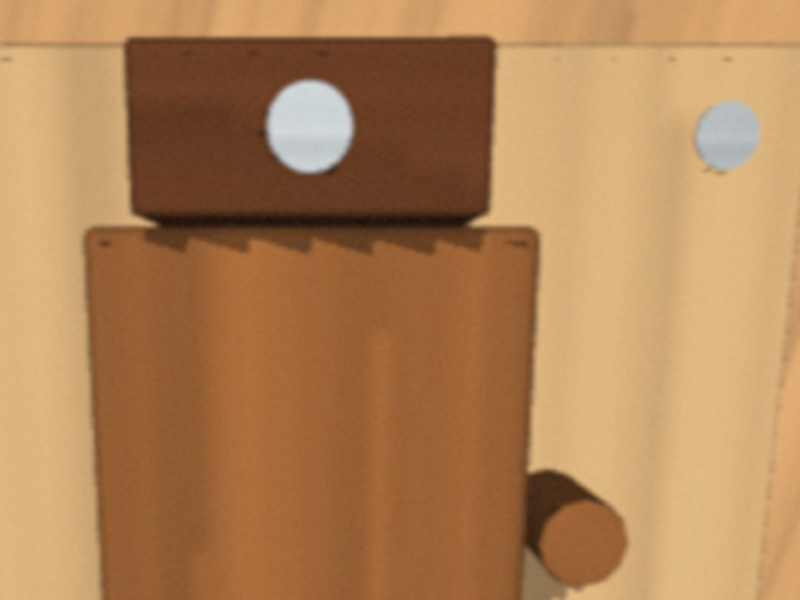

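>>> drive_tool:
  commands:
    - [0.05, 0, 0, 0, 0, 0, 0]
    - [0, 0, 0, 0, 0, 0, 0]
    - [0, 0, 0, 0, 0, 0, 0]

```text
time_s: 20.42
tool_pos: [0.5279, 0.1338, 0.1123]
tool_rot: [-179.7, 0.1, 105.3]
force: [-5.4, -5.4, 6.8]
grip_width: 0.0268
```

>>> drive_tool:
  commands:
    - [0.05, 0, 0, 0, 0, 0, 0]
    - [0, 0, 0, 0, 0, 0, 0]
    - [0, 0, 0, 0, 0, 0, 0]

```text
time_s: 20.67
tool_pos: [0.5279, 0.1339, 0.1123]
tool_rot: [-179.7, 0.2, 105.3]
force: [-5.0, -6.5, 5.9]
grip_width: 0.0269
```

>>> drive_tool:
  commands:
    - [0.05, 0, 0, 0, 0, 0, 0]
    - [0, 0, 0, 0, 0, 0, 0]
    - [0, 0, 0, 0, 0, 0, 0]

```text
time_s: 20.92
tool_pos: [0.5279, 0.134, 0.1123]
tool_rot: [-179.7, 0.2, 105.3]
force: [-4.6, -8.1, 6.7]
grip_width: 0.0273
```

>>> drive_tool:
  commands:
    - [0.05, 0, 0, 0, 0, 0, 0]
    - [0, 0, 0, 0, 0, 0, 0]
    - [0.05, 0, 0, 0, 0, 0, 0]
    - [0, 0, 0, 0, 0, 0, 0]
    - [0, 0, 0, 0, 0, 0, 0]

```text
time_s: 21.33
tool_pos: [0.5278, 0.1341, 0.1123]
tool_rot: [-179.7, 0.3, 105.2]
force: [-4.3, -10.1, 6.0]
grip_width: 0.0272
```

>>> drive_tool:
  commands:
    - [0.05, 0, 0, 0, 0, 0, 0]
    - [0, 0, 0, 0, 0, 0, 0]
    - [0, 0, 0, 0, 0, 0, 0]
    - [0, 0, 0, 0, 0, 0, 0]
    - [0, 0, 0, 0, 0, 0, 0]
    - [0, 0, 0, 0, 0, 0, 0]

```text
time_s: 21.83
tool_pos: [0.5278, 0.1341, 0.1123]
tool_rot: [-179.7, 0.3, 105.2]
force: [-4.4, -9.2, 7.5]
grip_width: 0.0272
```

```bash
python3 look.py 14; python3 -c "
import cv2;a=cv2.imread('pics/w14.png');cv2.imwrite('pics/w14c.png',cv2.resize(a[40:340,200:600],None,fx=2,fy=2))
from cell import env;print(env.get_obs()['wrist_torque'])"
```

```text
[0.52783132 0.13414632 0.11229551] [-179.69912271    0.29612456  105.22225757] [ -4.34785166 -10.31218457   6.59858728] 0.027270185715258046
[-2.29108683  0.91553058  0.06474342]
```

View pics/w14c.png

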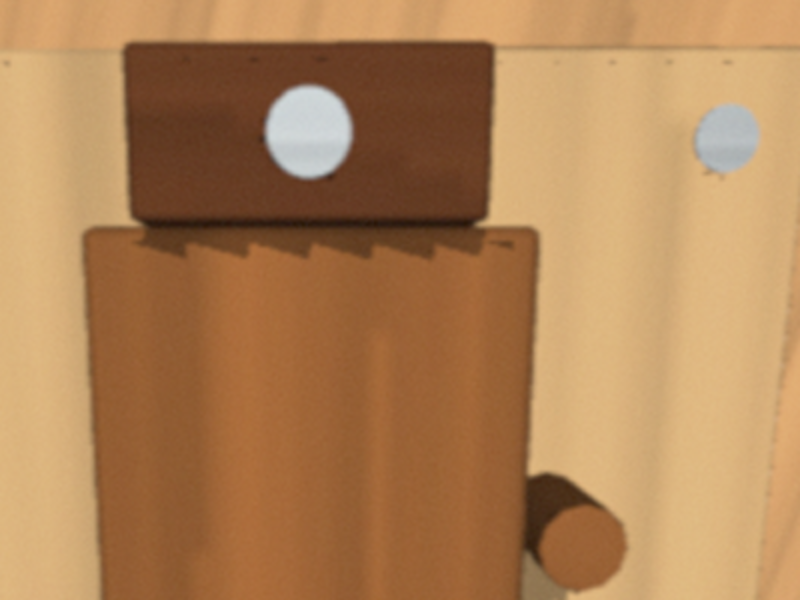

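>>> drive_tool:
  commands:
    - [0.05, 0, 0, 0, 0, 0, 0]
    - [0, 0, 0, 0, 0, 0, 0]
    - [0.05, 0, 0, 0, 0, 0, 0]
    - [0, 0, 0, 0, 0, 0, 0]
    - [0, 0, 0, 0, 0, 0, 0]
    - [0, 0, 0, 0, 0, 0, 0]
    - [0, 0, 0, 0, 0, 0, 0]
    - [0, 0, 0, 0, 0, 0, 0]

```text
time_s: 22.55
tool_pos: [0.5278, 0.1342, 0.1123]
tool_rot: [-179.7, 0.4, 105.2]
force: [-2.7, -11.6, 6.2]
grip_width: 0.0272
```

>>> drive_tool:
  commands:
    - [-0.05, -0.05, 0, 0, 0, 0, 0]
    - [-0.05, -0.05, 0, 0, 0, 0, 0]
    - [-0.05, 0, 0, 0, 0, 0, 0]
    - [0, 0, 0, 0, 0, 0, 0]
    - [0, 0, 0, 0, 0, 0, 0]

```text
time_s: 22.97
tool_pos: [0.5276, 0.134, 0.1123]
tool_rot: [-179.8, 0.3, 105.2]
force: [-2.2, -8.7, 3.6]
grip_width: 0.0272
```

>>> drive_tool:
  commands:
    - [0, 0, 0, 0, 0, 0, 0.6]
    - [0, 0, 0, 0, 0, 0, 0.6]
    - [0, 0, 0, 0, 0, 0, 0.6]
    - [0, 0, 0, 0, 0, 0, 0.6]
    - [0, 0, 0, 0, 0, 0, 0.6]
    - [0, 0, 0, 0, 0, 0, 0.6]
    - [0, 0, 0, 0, 0, 0, 0.6]

```text
time_s: 23.55
tool_pos: [0.528, 0.1387, 0.113]
tool_rot: [180.0, -0.0, 105.4]
force: [-0.6, 0.1, 0.1]
grip_width: 0.0518
```

```bash
python3 look.py 15; python3 -c "
import cv2;a=cv2.imread('pics/w15.png');cv2.imwrite('pics/w15c.png',cv2.resize(a[40:340,200:600],None,fx=2,fy=2))"
```

```text
[0.52801694 0.13857809 0.11299912] [ 1.79986396e+02 -7.60438333e-03  1.05391447e+02] [ 0.37144683  0.25062422 -0.24403495] 0.05199095363884171
```

View pics/w15c.png

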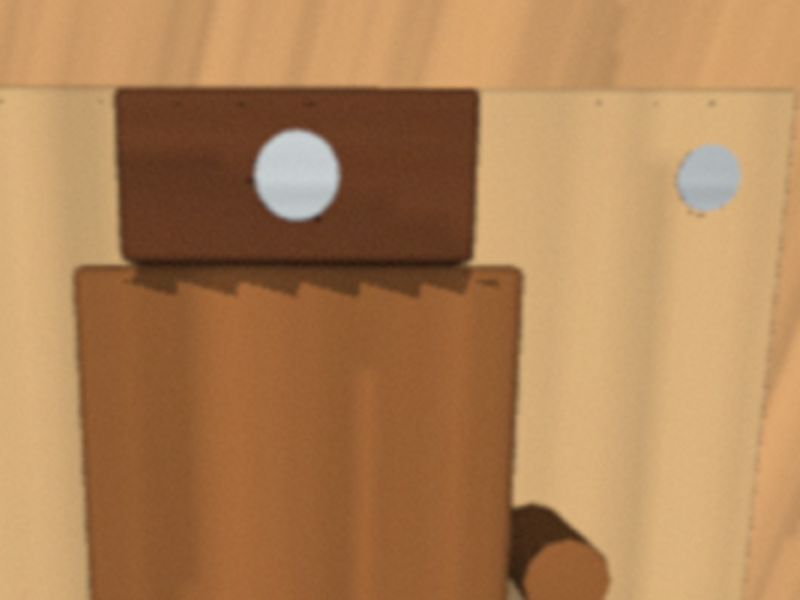

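>>> drive_tool:
  commands:
    - [0, 0, -0.5, 0, 0, 0, 0.6]
    - [0, 0, -1, 0, 0, 0, 0.6]
    - [0, 0, -2, 0, 0, 0, 0.6]
    - [0, 0, -2, 0, 0, 0, 0.6]
    - [0, 0, -2, 0, 0, 0, 0.6]
    - [0, 0, -2, 0, 0, 0, 0.6]
    - [0, 0, -2, 0, 0, 0, 0.6]
    - [-2, 0, 0, 0, 0, 0, 1]
    - [-2, 0, 0, 0, 0, 0, 1]
    - [-2, 0, 0, 0, 0, 0, 1]
    - [-2, 0, 0, 0, 0, 0, 1]
    - [-2, 0, 0, 0, 0, 0, 1]
    - [0, 0, 0, 0, 0, 0, 1]
    - [0, 0, 0, 0, 0, 0, 1]
    - [0, 0, 0, 0, 0, 0, 1]

```text
time_s: 24.85
tool_pos: [0.5545, 0.0427, 0.2285]
tool_rot: [180.0, -0.1, 105.4]
force: [0.1, 0.7, -0.5]
grip_width: 0.0865
```

```bash
python3 - <<'E'
from cell import env
import cv2,pickle
c=env.read_camera("wrist");a=c["img"];pickle.dump(c,open("w16.pkl","wb"))
cv2.imwrite("pics/w16.png",cv2.resize(a[0:300,180:480],None,fx=2,fy=2,interpolation=cv2.INTER_CUBIC))
t=env.read_camera("top")["img"];cv2.imwrite("pics/t16.png",t)
print(env.get_obs()["tool_pos"])
E
```

```text
[0.55433461 0.04336181 0.22820977]
```

View pics/w16.png

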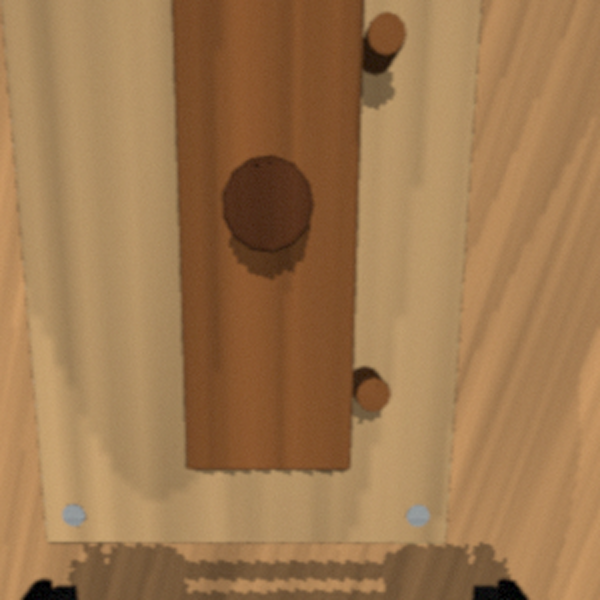

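View pics/t16.png

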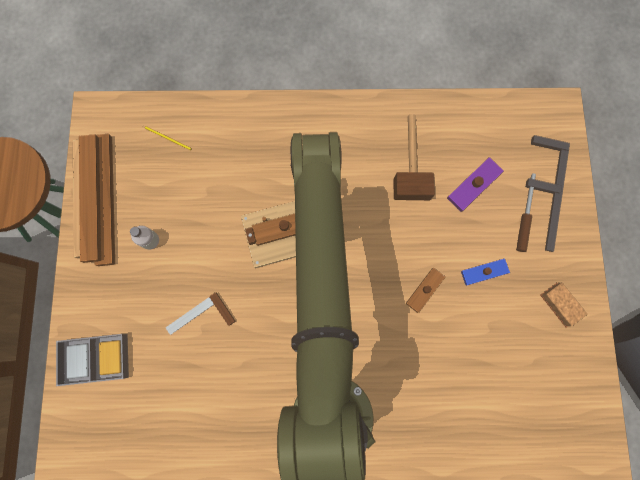

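```bash
python3 - <<'E'
from h import *
import pickle
c=pickle.load(open("w16.pkl","rb"));M,T=c["mtx"],c["pose"]
a=lambda u,v,z:ray(M,T,(u+.5)/2-.5+180,(v+.5)/2-.5,z)[:2]
A,B=a(372,394,.048),a(387,34,.048)
n=(B-A)/np.linalg.norm(B-A);m=np.array([n[1],-n[0]])
print("dowel dist",np.linalg.norm(B-A),"yaw",np.degrees(np.arctan2(-n[0],n[1])))
for p in[(350,468),(355,250),(363,0),(360,100)]:
    print("edge to dowel line mm",(a(*p,.038)-A)@m*1e3)
k=a(268,203,.064);print("knob to dowel line",(k-A)@m*1e3, "along",(k-A)@n*1e3-55)
E
```

```text
dowel dist 0.10917231045364838 yaw 15.114580465115097
edge to dowel line mm -5.604444842680922
edge to dowel line mm -6.462233430081275
edge to dowel line mm -6.600831890748555
edge to dowel line mm -6.484311435039301
knob to dowel line -35.540767573242206 along 5.135151772696624
```

>>> drive_tool:
  commands:
    - [2, -1, 0, 0, 0, 0, 1]
    - [2, 0, 0, 0, 0, 0, 1]
    - [2, 0, 0, 0, 0, 0, 1]
    - [2, 0, 0, 0, 0, 0, 1]
    - [2, 0, 0, 0, 0, 0, 1]
    - [2, 0, 0, 0, 0, 0, 1]
    - [2, 0, 0, 0, 0, 0, 1]
    - [2, 0, 0, 0, 0, 0, 1]
    - [0, 0, 0, 0, 0, 0, 1]
    - [0, 0, 0, 0, 0, 0, 1]
    - [0, 0, 0, 0, 0, 0, 1]

```text
time_s: 25.87
tool_pos: [0.5024, 0.1933, 0.228]
tool_rot: [180.0, 0.0, 105.4]
force: [0.2, -0.5, 0.2]
grip_width: 0.087
```

```bash
python3 - <<'E'
from cell import env
import cv2,pickle
c=env.read_camera("wrist");a=c["img"];pickle.dump(c,open("w17.pkl","wb"))
cv2.imwrite("pics/w17.png",cv2.resize(a[40:340,180:480],None,fx=2,fy=2,interpolation=cv2.INTER_CUBIC))
E
```

```text
(no output)
```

View pics/w17.png

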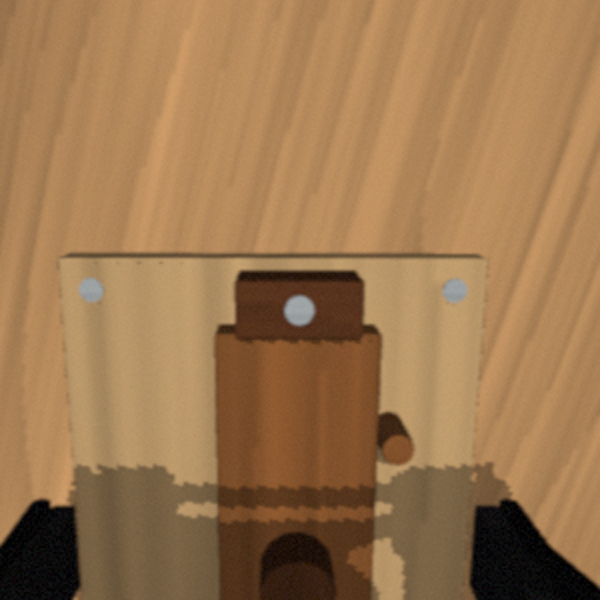

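```bash
python3 - <<'E'
import cv2
a=cv2.imread("pics/w17.png");cv2.imwrite("pics/w17c.png",cv2.resize(a[240:390,190:410],None,fx=3.6,fy=3.6,interpolation=cv2.INTER_CUBIC)[:540,:792])
E
```

```text
(no output)
```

View pics/w17c.png

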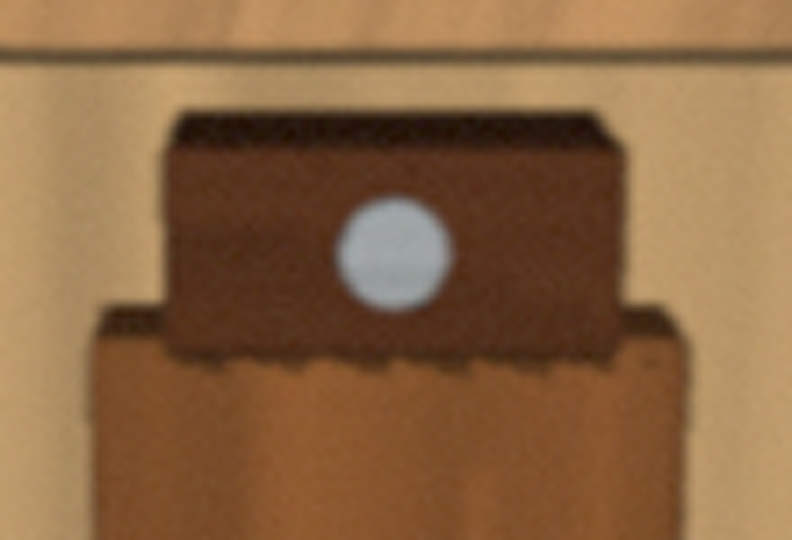

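```bash
python3 - <<'E'
from h import *
import pickle
c=pickle.load(open("w17.pkl","rb"));M,T=c["mtx"],c["pose"]
def a(u,v,z):
    u,v=(u+.5)/3.6-.5+190,(v+.5)/3.6-.5+240
    return ray(M,T,(u+.5)/2-.5+180,(v+.5)/2-.5+40,z)[:2]
t=np.radians(15.4);n=np.array([-np.sin(t),np.cos(t)]);j=np.array([.5215,.1246])
for l,p in dict(boardL=(120,338,.038),boardR=(660,337,.038),stopback=(395,148,.048),stopscrew=(395,254,.048),stopfront=(395,355,.048)).items(): print(l,((a(*p)-j)@n*1e3).round(2))
E
```

```text
boardL 95.7
boardR 95.87
stopback 115.67
stopscrew 105.74
stopfront 96.07
```

Board end is at jig y 95.7 and 95.9 mm against a stop face at about 95.8 mm, so I see no gap. I'm handing in.

```bash
python3 -c "
from cell import env
print(env.get_obs()['force'],env.sign_off())"
```

```text
the job is handed in; nothing more can be done
[0.40758769 0.13011245 0.68748882] None
```

The drawer front is in the jig, released, and the job is handed in. My last checks show it seated against both dowels and the end stop. The sign-off gave no verdict.

- **What I did:** I took the larger brown board by its knob and laid it on the bed clear of the dowels and the stop. I pushed it against both dowels with about 8 N at the wrist. I then slid it along them until it met the stop and held that push at about 8–10 N along the bed. I eased off partly, opened the gripper and lifted clear, finishing at about 26 s of the 66 s.
- **Dowel and stop forces:** These were not measured directly. The wrist readings include sliding friction of up to about 4 N, so the true dowel and stop loads were lower than the figures above. The moment about the vertical axis was close to zero (−0.06 N·m) during the dowel push, so both dowels were carrying load.
- **Long edge:** It measured 5.6–6.6 mm from the line through the dowel centres, against 6 mm nominal. Those readings vary by about 1 mm, and from the picture alone the edge appeared turned by about 0.3° from the line of the dowels.
- **End:** It measured within about 0.2 mm of the stop's face.
- **Other objects:** The glue bottle, mallet and try square look unmoved in the last top view.

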